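# Set the dish-drying timer by its clicks

### The job

Set the drying timer, the square white control box with the larger dial: turn its dial clockwise, click by click, until the pointer rests on the fourth short mark after the long off mark (the one at the 12 o'clock of the box, on the side away from the robot), then let go. The dial may already stand a click or two past off. Leave the other dial, the small one on the round box, as it is.

Things in the scene. Friction and masses are not known exactly. Their poses are not given: they have to be found in the camera images.
- dryer_timer: Drying timer: white box 110 x 110 mm, top 42 mm above the counter, fixed. Origin: centre of its underside, below the dial's axis; z up, x to its 12 o'clock, y to its 9 o'clock. On top, nine marks ring the dial 24 degrees apart: the long one is off, 96 degrees counter-clockwise of 12 o'clock; then, clockwise, eight short ones, the fourth of them at 12 o'clock.
- timer_grip (a point): Top centre of the timer dial's grip bar, on the upright turning axis, 75 mm above the counter. The dial: grey disc, diameter 66 mm, top at 50 mm; across it an upright bar 56 long, 12 wide, 25 mm tall (heights 50 to 75 mm), to be pinched across its width. x points along the bar to its pointer end (white line), z up; the frame turns with the dial.
- timer_dial (a joint): Timer dial angle in rad, growing clockwise seen from above: 0 at off, 0.419 (24 degrees) a click, 1.676 at the fourth short mark, 3.35 at the last; stops just beyond both ends. About 0.1 N m turns it out of a click; released within 10 degrees of a click it settles there by itself. Turns both ways. Starts at the first or second short mark.
- vent_pointer (a point): Top of the pointer end of the other dial (window vent), to be left alone: grey disc, diameter 44 mm, with a bar 38 x 10 x 20 mm, on a round white housing of diameter 90 mm fixed to the counter. The point is 70 mm above the counter, 19 mm from that dial's upright axis along this frame's +x; z up. Turns smoothly, no clicks.

How it is judged:
By the outcome, as a careful person would: the job done as asked, in the order asked, and still so for the second after the job is handed in, with the robot touching nothing.
It also fails if it takes over 35 s, if anything falls off the work surface, if the arm or the gripper's body presses on something with over 40 N, if the wrist force passes 120 N, or if a joint passes its speed limit or range.

### The arm

A 6-joint arm with a two-finger parallel gripper is mounted at the origin on the work surface. World frame = base frame: x ahead of the robot, y to its left, z up, the work surface at z = 0. Lengths are in m, angles in degrees, forces in N, time in s.
With the tool pointing down it reaches from about 0.225 to 0.875 m from the base axis. Payload 3.4 kg.
Tool frame: the origin (TCP) lies on the centre line of the jaws, within the pads' length; the fingertips stand 8 mm ahead of it and the grasp point (between the pads) lies 11 mm behind it (arm.tips_ahead is the distance from the TCP to the fingertips, in m); z points along the fingers, y is the line along which they close (so a half turn about z gives the same grasp; the last joint's range is limited). The gripper opens to 85 mm and grips with 20 to 120 N. Pads are 22 mm wide; open, the fingers measure 114 mm over their backs; the gripper's body (76 mm by 85 mm) begins 54 mm behind the grasp point. The pads swing forward as they close: fully open they stand 13 mm farther back than shut.
Start: joints at [-82.678, 15.808, 86.224, -0, 77.962, -6.933], TCP at [0.142, -0.557, 0.239] pointing down, gripper open.
Joint ranges: [-165.64, 165.64], [-43.16, 119.46], [12.63, 154.43], [-67.54, 247.53], [6.08, 155.33], [-154.97, 154.97]. Speed limits (degrees/s): [147.25, 147.25, 180, 180, 180, 180].

### API

Orientations are given as a 3x3 rotation matrix whose columns are the frame's x, y, z axes.
In Python, from rig import arm gives the robot as it stands.
- The arm moves only by the tool step_hand, called as a command line: name --argument value ..., lists and objects as JSON in quotes. Schema: {"type":"object","properties":{"steps":{"type":"array","items":{"type":"array","prefixItems":[{"type":"array","items":{"type":"number"},"minItems":3,"maxItems":3},{"type":"number"},{"type":"number"}],"minItems":3,"maxItems":3},"minItems":1,"maxItems":10},"clamp_n":{"type":"number"},"only":{"type":"string"},"quiet":{"type":"boolean"},"lines":{"type":"string"}},"required":["steps"],"additionalProperties":false}. steps is a list of rows, 1 to 10 of them, each written [[dx, dy, dz], turn, opening]: dx, dy, dz in normalised numbers (1 is 1 m), then a turn about the tool's z in fractions of the full range, 1 being 90 degrees, then the opening from 0.0 (shut) to 1.0 (fully open); each row is the pose to reach, as a shift and turn from the pose commanded when the call began, along the tool's axes at that moment; what a row does not reach only later rows make up. A row lasts 1/10 s, in which the tool goes at most 0.05 m and 8.59 degrees, less where a joint would pass 70% of its speed; a pose out of reach is approached as far as the arm can. The fingers move at their own pace and stop on an object; clamp_n is the grip in N (left out, the last holds). Time passes only in rows, so rows that do not move let the fingers close. The tool returns the time, the measured TCP pose, the force, the opening and the grip force at its end. only (a regular expression) keeps the lines of the reply that match it, lines (a string "A,B") keeps lines A to B, and quiet returns only ok. No shift or turn number may pass 1 either way. Input that does not fit is refused with a message, and nothing moves.
- arm.read_state(): the state, without advancing time (a new reading comes with each control period).
- arm.read_camera(name): name is "scene" or "side" or "wrist"; returns the picture (420x560x3 uint8, red, green, blue); there is no depth.
- arm.get_calibration(name): a dict with "vertical_fov" (degrees; the focal length in pixels is half the picture's height over the tangent of half this angle, whatever the lens; pixels are square), "cx", "cy" (the principal point, pixels), "k1" (the pictures are not rectified: a ray, as slopes to the right and down, at radius r is drawn at 1 + k1 r^2 times it, then the intrinsics apply), "R" (3x3) and "t" (3): a world point X has camera coordinates R X + t. Camera axes: x right, y down, z forward; pixel columns grow to the right and rows downward; lengths in m; the calibration is good to about 2 mm. A picture is of the moment at which its call begins: read the wrist's pose just before it. get_calibration takes no time and is no camera call; for the wrist camera it gives the pose at the moment of the call.
- arm.close_job(): hands the job in; it is judged then, once.
The state is a dict: "t": time; "joint_pos": joint angles; "joint_velocities": joint speeds; "joint_torque": joint torques, N m; "tool_pos": TCP position; "orientation": TCP orientation; "wrist_force": force on the tool from outside, world axes, zero at the start; "moment": the same for the moment, N m; "finger_gap": opening from 0.0 (shut) to 1.0 (fully open); "finger_force": force on a finger pad.
Only numpy, scipy, OpenCV 4.12 (cv2) and the standard library are available. Lean on these libraries where they do the work, as an engineer would, in place of code of your own. Each camera call takes 0.05 s, during which the arm holds its last target. There are 200 camera calls.

## Working session

There is one attempt and no reset: what is moved stays moved. The work goes in short steps, Python scripts to look and compute and a tool call to move; the robot and the scene stay as the last step left them, time stands still between calls to the robot, and variables do not carry over. Pictures are saved under pics/ and viewed, at most 10 in all, crops included, and the job is handed in when it is done.

```bash
mkdir -p pics
```

Create h.py:
```python
import numpy as np, cv2
from rig import arm
def K(c):
    f=210/np.tan(np.radians(c["vertical_fov"]/2)); return f
def ray(c,u,v):
    f=K(c); d=np.array([(u-c["cx"])/f,(v-c["cy"])/f]); s=d.copy()
    for _ in range(30): s=d/(1+c["k1"]*(s@s))
    R=np.array(c["R"]);t=np.array(c["t"])
    return -R.T@t, R.T@np.array([s[0],s[1],1])
def at(c,u,v,z):
    o,d=ray(c,u,v); return o+d*(z-o[2])/d[2]
def proj(c,X):
    p=np.array(c["R"])@np.array(X)+np.array(c["t"]); s=p[:2]/p[2]; s=s*(1+c["k1"]*(s@s))
    return s*K(c)+[c["cx"],c["cy"]]
```

Run:
```python
from h import *
for n in ("scene","wrist"):
    c=arm.get_calibration(n); im=arm.read_camera(n); cv2.imwrite(f"pics/{n}0.png",im[...,::-1])
    import pickle; pickle.dump(c,open(n+"0.pkl","wb"))
    print(n,-np.array(c["R"]).T@c["t"],np.round(c["R"],2).tolist(),c["k1"])
s=arm.read_state(); print(s["t"],s["tool_pos"],s["orientation"])
```

```bash
python3 -c "
import cv2,numpy as np
a=cv2.imread('pics/scene0.png');b=cv2.imread('pics/wrist0.png')
cv2.imwrite('pics/a.png',cv2.resize(np.vstack([a,b]),None,fx=.7,fy=.7))"
```

```text
scene [ 0.95694149 -0.39375372  0.73054729] [[0.71, 0.7, 0.01], [0.54, -0.54, -0.65], [-0.45, 0.47, -0.76]] -0.1512058187502938
wrist [ 0.21092271 -0.53894839  0.37221407] [[0.25, -0.97, -0.0], [-0.93, -0.24, 0.28], [-0.27, -0.07, -0.96]] -0.06488442734498968
0.1 [ 0.14155234 -0.55683938  0.23854639] [[ 9.69213323e-01  2.46222481e-01 -1.59871998e-04]
 [ 2.46222415e-01 -9.69212023e-01  1.60497723e-03]
 [ 2.40231612e-04 -1.59492938e-03 -9.99998699e-01]]
```

View pics/scene0.png

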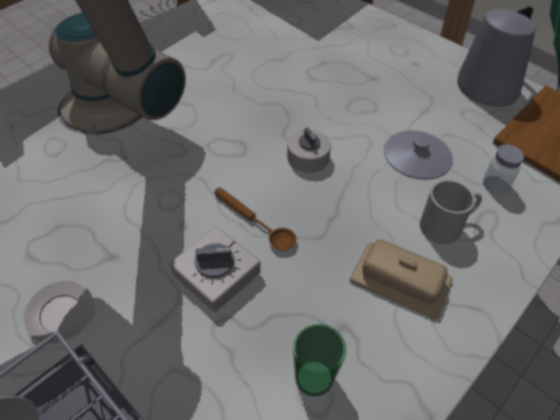

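View pics/wrist0.png

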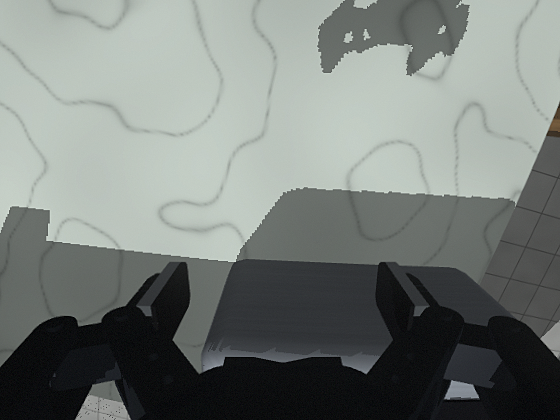

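The scene picture shows the timer at about (216, 262), with its dark bar across the dial and the long mark near (232, 244). The round vent is at (309, 148). The wrist view shows neither, so I'll enlarge the timer.

Run:
```python
import cv2
a=cv2.imread('pics/scene0.png')[222:314,164:272]
cv2.imwrite('pics/crop1.png',cv2.resize(a,None,fx=6,fy=6,interpolation=cv2.INTER_CUBIC))
from h import *
import pickle
c=pickle.load(open('scene0.pkl','rb'))
for u,v in [(216,232),(260,264),(216,291),(174,264)]: print(at(c,u,v,.042).round(3))
print(at(c,309,145,.05).round(3))
```

```text
[ 0.516 -0.087  0.042]
[ 0.617 -0.079  0.042]
[ 0.605 -0.165  0.042]
[ 0.517 -0.18   0.042]
[0.486 0.185 0.05 ]
```

View pics/crop1.png

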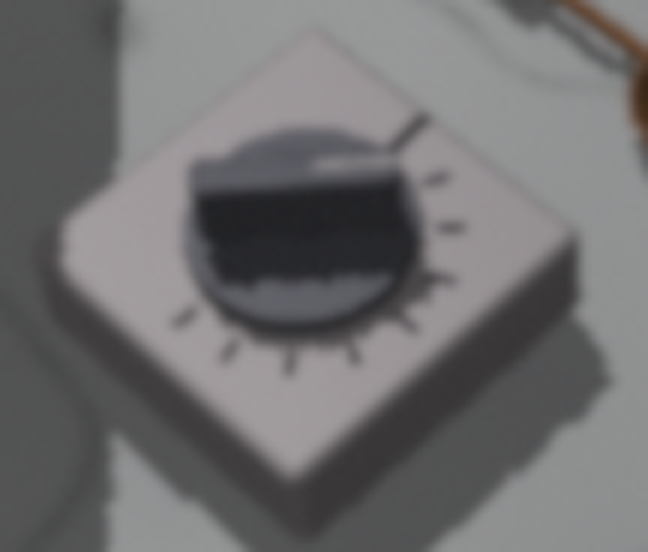

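The crop shows the box top's corners, the long mark at crop (410, 133), and eight short marks running clockwise from it to (184, 320). The bar's white line is at its right end. I'll work out the geometry from these.

Run:
```python
from h import *
import pickle
from scipy.optimize import least_squares
c=pickle.load(open('scene0.pkl','rb'))
P=lambda u,v,z: at(c,164-.5+.5/6+u/6,222-.5+.5/6+v/6,z)[:2]
cor=np.array([P(*q,.042) for q in [(315,25),(580,236),(290,478),(62,225)]]); print(cor.round(3),cor.mean(0).round(4),[np.linalg.norm(cor[i]-cor[i-1]).round(3) for i in range(4)])
m=np.array([P(*q,.042) for q in [(437,180),(452,228),(440,280),(405,323),(353,355),(290,366),(230,352),(184,320)]])
k=np.arange(1,9)
f=lambda p:(m-(p[:2]+p[2]*np.c_[np.cos(p[3]+np.radians(96-24*k)),np.sin(p[3]+np.radians(96-24*k))])).ravel()
for y0 in (-1,0,1):
    r=least_squares(f,[.56,-.13,.04,y0]); print(r.x.round(4),np.degrees(r.x[3]).round(1),abs(r.fun).max().round(4))
p=r.x
L=P(410,133,.042)-p[:2]; print("long",np.degrees(np.arctan2(L[1],L[0])-p[3]))
a,b=P(403,165,.075),P(192,175,.075)
d=a-b; th=np.degrees(np.arctan2(d[1],d[0])-p[3]); print("bar",a,b,np.linalg.norm(d),"mid",(a+b)/2,"yawbar",np.degrees(np.arctan2(d[1],d[0])),"box angle",th,"dial click",(96-th)/24)
s=arm.read_state();print(s["joint_pos"],s["tool_pos"])
```

```text
[[ 0.505 -0.078]
 [ 0.613 -0.075]
 [ 0.614 -0.181]
 [ 0.509 -0.174]] [ 0.5603 -0.1271] [np.float64(0.097), np.float64(0.108), np.float64(0.107), np.float64(0.105)]
[ 0.5597 -0.1294  0.0408  0.0337] 1.9 0.0006
[ 0.5597 -0.1294  0.0408  0.0337] 1.9 0.0006
[ 0.5597 -0.1294  0.0408  0.0337] 1.9 0.0006
long 95.66861659420337
bar [ 0.5795386  -0.10760952] [ 0.54219165 -0.14990185] 0.05642194980901981 mid [ 0.56086513 -0.12875569] yawbar 48.55335189745072 box angle 46.624942353091974 dial click 2.0572940686211676
[-8.26764927e+01  1.58428511e+01  8.62867065e+01  2.69609768e-03
  7.79628183e+01 -6.93115461e+00] [ 0.14155234 -0.55683938  0.23854639]
```

The marks fit a circle to 0.6 mm. The timer axis is at (0.560, -0.129), box yaw is 1.9°, and the dial stands at click 2, so it needs 48° clockwise. Before moving I'll check that the path clears the rack at the lower left.

Run:
```python
from h import *
import pickle
c=pickle.load(open('scene0.pkl','rb'))
for z in (0,.1,.15,.2): print(z,[at(c,u,v,z)[:2].round(2).tolist() for u,v in [(60,335),(0,380),(140,419)]])
cs=arm.get_calibration("side"); im=arm.read_camera("side")[...,::-1].copy()
for k in np.linspace(0,1,7):
    X=np.array([.1416,-.5568,.23])*(1-k)+np.array([.56,-.129,.23])*k
    q=proj(cs,X); cv2.circle(im,tuple(int(v) for v in q),2,(0,0,255),-1)
    q=proj(cs,X*[1,1,0]); cv2.circle(im,tuple(int(v) for v in q),2,(255,0,0),-1)
cv2.imwrite("pics/side0.png",im)
s=arm.read_state();R=np.array(s["orientation"]);p=np.array(s["tool_pos"])
print(arm.tips_ahead,s["t"],"to above",R.T@(np.array([.560,-.129,.20])-p), "to grip",R.T@(np.array([.560,-.129,.062])-p))
```

```text
0 [[0.47, -0.39], [0.47, -0.5], [0.67, -0.37]]
0.1 [[0.54, -0.39], [0.54, -0.49], [0.71, -0.38]]
0.15 [[0.57, -0.39], [0.57, -0.48], [0.73, -0.38]]
0.2 [[0.6, -0.39], [0.6, -0.47], [0.75, -0.38]]
0.008 0.15 to above [ 0.51094096 -0.31163986  0.0391497 ] to grip [ 0.51091861 -0.31144395  0.17714956]
```

View pics/side0.png

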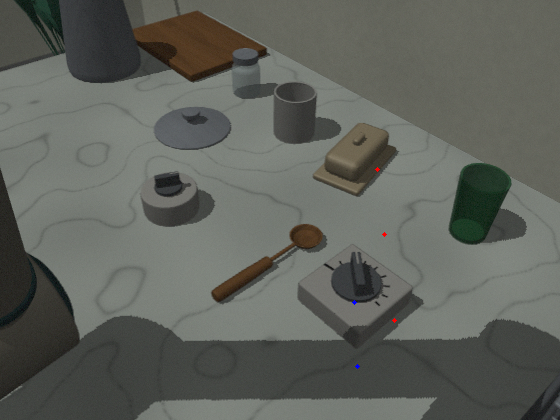

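The side view shows the timer with its bar at about (358, 275) and clear counter along the way. The rack is more than 0.1 m off the path. I'll move to above the timer.

The rows are not in the units I measure in: turns go in shares of 90 degrees. I convert before sending: -35.6 degrees is -0.3956.

step_hand --steps '[[[0.04,-0.024,0],-0.0444,1],[[0.08,-0.049,0],-0.0889,1],[[0.12,-0.073,0],-0.1333,1],[[0.16,-0.098,0],-0.1778,1],[[0.2,-0.122,0],-0.2222,1],[[0.24,-0.146,0],-0.2667,1],[[0.28,-0.171,0],-0.3111,1],[[0.32,-0.195,0],-0.3556,1],[[0.36,-0.22,0],-0.3956,1],[[0.36,-0.22,0],-0.3956,1]]' --clamp_n 40

```text
t: 1.15
tool_pos: [0.4395, -0.251, 0.2391]
orientation: [[0.639, 0.769, 0.002], [0.769, -0.639, 0.003], [0.003, -0.0, -1.0]]
wrist_force: [-0.3, -0.9, -0.2]
finger_gap: 0.998
finger_force: 0.0
```

Run:
```python
from h import *
s=arm.read_state();R=np.array(s["orientation"]);p=np.array(s["tool_pos"])
print("yaw",np.degrees(np.arctan2(R[1,0],R[0,0])),"to above",R.T@(np.array([.560,-.129,.15])-p))
```

```text
yaw 50.27348874759966 to above [0.1705878  0.01468862 0.08961925]
```

step_hand --steps '[[[0.04,0.004,0.01],0,1],[[0.08,0.008,0.03],0,1],[[0.12,0.012,0.05],0,1],[[0.15,0.0145,0.07],0,1],[[0.1705,0.0147,0.0896],0,1],[[0.1705,0.0147,0.0896],0,1],[[0.1705,0.0147,0.0896],0,1]]'

```text
t: 1.85
tool_pos: [0.5568, -0.1352, 0.1493]
orientation: [[0.644, 0.765, -0.002], [0.765, -0.644, -0.0], [-0.002, -0.001, -1.0]]
wrist_force: [-0.1, -0.1, 1.1]
finger_gap: 0.997
finger_force: 0.0
```

Run:
```python
from h import *
s=arm.read_state();R=np.array(s["orientation"]);p=np.array(s["tool_pos"])
print("yaw",np.degrees(np.arctan2(R[1,0],R[0,0])),"to grip",R.T@(np.array([.560,-.129,.062])-p))
c=arm.get_calibration("wrist"); im=arm.read_camera("wrist")[...,::-1].copy()
for a in (-.028,.028):
  t=np.radians(49.9); q=proj(c,[.56+a*np.cos(t),-.129+a*np.sin(t),.075]); cv2.circle(im,tuple(int(v) for v in q),3,(0,0,255),-1); print(q)
cv2.imwrite("pics/wrist1.png",im)
```

```text
yaw 49.87876852484059 to grip [ 0.00687829 -0.00145587  0.08725707]
[281.02613175 251.83337271]
[280.83347043 173.21616438]
```

View pics/wrist1.png

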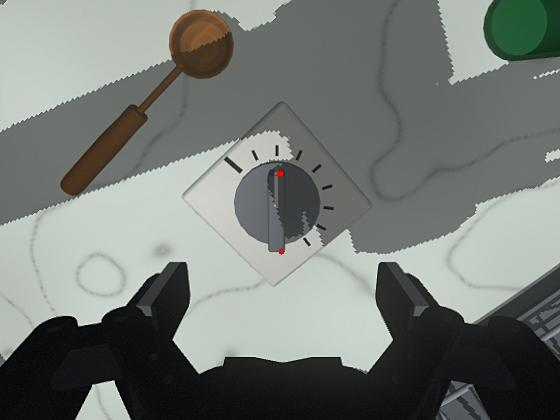

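The wrist view confirms the pointer on the second short mark, at (277, 150). The bar looks 2 to 3 mm left of my predicted red dots, so I'll refine that with a crop.

Run:
```python
import cv2
a=cv2.imread('pics/wrist1.png')[140:270,215:340]
cv2.imwrite('pics/crop2.png',cv2.resize(a,None,fx=4.5,fy=4.5,interpolation=cv2.INTER_CUBIC))
```

```text
(no output)
```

View pics/crop2.png

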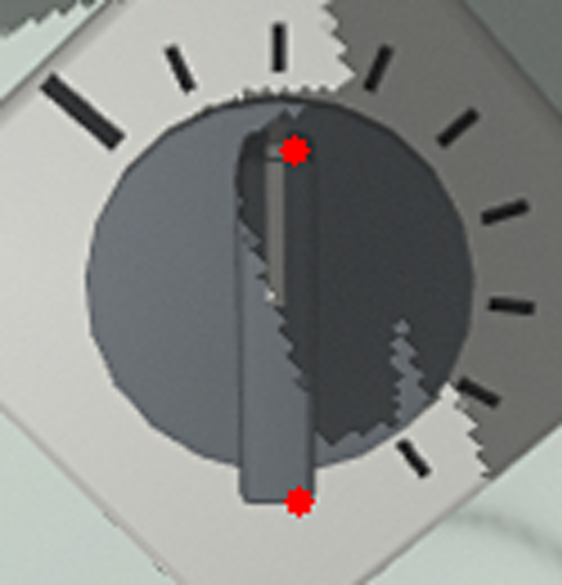

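The bar's top spans crop x 238 to 316, centred near (277, 322), with the white line at its far end. I'll recompute the axis from this view.

Run:
```python
from h import *
from scipy.optimize import least_squares
c=arm.get_calibration("wrist")
P=lambda u,v,z: at(c,215-.4+u/4.5,140-.4+v/4.5,z)[:2]
m=np.array([P(*q,.042) for q in [(180,69),(279,47),(378,68),(458,127),(504,212),(511,306),(478,391),(413,458)]])
k=np.arange(1,9)
f=lambda p:(m-(p[:2]+p[2]*np.c_[np.cos(p[3]+np.radians(96-24*k)),np.sin(p[3]+np.radians(96-24*k))])).ravel()
r=least_squares(f,[.56,-.13,.04,0]); print(r.x.round(4),np.degrees(r.x[3]),abs(r.fun).max())
print("bar",P(277,322,.075), "ends", P(277,500,.075),P(277,140,.075))
s=arm.read_state();R=np.array(s["orientation"]);p=np.array(s["tool_pos"])
for x in (r.x[:2],[.560,-.129]): print(R.T@(np.array([*x,.062])-p))
print(s["tool_pos"],np.degrees(np.arctan2(R[1,0],R[0,0])))
```

```text
[ 0.5572 -0.1283  0.0405  0.0319] 1.8274500978859025 0.00014926032956805169
bar [ 0.55904408 -0.12614798] ends [ 0.54003283 -0.14837846] [ 0.57708161 -0.10504337]
[ 0.00579685 -0.00475917  0.0880744 ]
[ 0.00707681 -0.00212703  0.08807425]
[ 0.55708603 -0.13569467  0.15008161] 49.825210802411334
```

The two views agree within about 2.5 mm and on yaw within 0.1°. I'll use (0.558, -0.128), descend with the jaws open, and read the force before closing.

step_hand --steps '[[[0.007,-0.004,0.02],0,1],[[0.007,-0.004,0.045],0,1],[[0.007,-0.004,0.07],0,1],[[0.007,-0.004,0.086],0,1],[[0.007,-0.004,0.086],0,1],[[0.007,-0.004,0.086],0,1],[[0.007,-0.004,0.086],0,1]]' --clamp_n 40

```text
t: 2.6
tool_pos: [0.5599, -0.1277, 0.0655]
orientation: [[0.645, 0.764, 0.003], [0.764, -0.645, -0.001], [0.001, 0.003, -1.0]]
wrist_force: [-0.1, -0.0, 0.2]
finger_gap: 1.0
finger_force: 0.0
```

step_hand --steps '[[[0,0,0.002],0,0.5],[[0,0,0.002],0,0.3],[[0,0,0.002],0,0],[[0,0,0.002],0,0],[[0,0,0.002],0,0],[[0,0,0.002],0,0],[[0,0,0.002],0,0],[[0,0,0.002],0,0],[[0,0,0.002],0,0],[[0,0,0.002],0,0]]' --clamp_n 40

```text
t: 3.6
tool_pos: [0.5585, -0.1262, 0.0619]
orientation: [[0.645, 0.764, -0.001], [0.764, -0.645, 0.001], [-0.0, -0.001, -1.0]]
wrist_force: [-2.4, 3.3, 5.0]
finger_gap: 0.129
finger_force: 40.4
```

The jaws hold the bar: the gap is about 11 mm and the grip 40 N, with low side force. Now the first click clockwise.

Converted, 24 degrees is 0.2667.

step_hand --steps '[[[0,0,0],0.0444,0],[[0,0,0],0.0889,0],[[0,0,0],0.1333,0],[[0,0,0],0.1778,0],[[0,0,0],0.2222,0],[[0,0,0],0.2667,0],[[0,0,0],0.2667,0],[[0,0,0],0.2667,0]]'

```text
t: 4.4
tool_pos: [0.559, -0.1269, 0.0619]
orientation: [[0.899, 0.437, 0.0], [0.437, -0.899, -0.0], [-0.0, 0.0, -1.0]]
wrist_force: [-2.2, 0.1, 5.2]
finger_gap: 0.133
finger_force: 40.3
```

Run:
```python
from h import *
s=arm.read_state();R=np.array(s["orientation"]);print(np.degrees(np.arctan2(R[1,0],R[0,0])),s["moment"],s["wrist_force"])
```

```text
25.94243358971552 [ 0.07742384  0.33140759 -0.00074031] [-2.17539293  0.12068025  5.22086524]
```

Yaw is 25.9° and the forces are small. Second click.

Converted, 24 degrees is 0.2667.

step_hand --steps '[[[0,0,0],0.0444,0],[[0,0,0],0.0889,0],[[0,0,0],0.1333,0],[[0,0,0],0.1778,0],[[0,0,0],0.2222,0],[[0,0,0],0.2667,0],[[0,0,0],0.2667,0],[[0,0,0],0.2667,0]]'

```text
t: 5.2
tool_pos: [0.5592, -0.1277, 0.0619]
orientation: [[0.999, 0.035, 0.001], [0.035, -0.999, -0.002], [0.0, 0.002, -1.0]]
wrist_force: [-1.5, -3.9, 3.9]
finger_gap: 0.134
finger_force: 40.3
```

Run:
```python
from h import *
s=arm.read_state();R=np.array(s["orientation"]);print(np.degrees(np.arctan2(R[1,0],R[0,0])),s["moment"],s["wrist_force"])
```

```text
1.9969596541459098 [-0.60743531  0.33077839 -0.01550864] [-1.53647387 -3.92671048  3.92153695]
```

Yaw is 2.0°, which is 12 o'clock on the box. I'll release, let it settle and back off upward.

step_hand --steps '[[[0,0,0],0,0.5],[[0,0,0],0,1],[[0,0,0],0,1],[[0,0,0],0,1],[[0,0,0],0,1],[[0,0,0],0,1],[[0,0,0],0,1],[[0,0,0],0,1]]'

```text
t: 6.0
tool_pos: [0.559, -0.1266, 0.0617]
orientation: [[0.999, 0.032, 0.0], [0.032, -0.999, -0.0], [0.0, 0.0, -1.0]]
wrist_force: [0.1, -0.7, -0.1]
finger_gap: 1.001
finger_force: 0.0
```

step_hand --steps '[[[0,0,-0.02],0,1],[[0,0,-0.05],0,1],[[0,0,-0.08],0,1],[[-0.02,0,-0.1],0,1],[[-0.05,0,-0.1],0,1],[[-0.05,0,-0.1],0,1],[[-0.05,0,-0.1],0,1],[[-0.05,0,-0.1],0,1]]'

```text
t: 6.8
tool_pos: [0.5097, -0.1284, 0.1617]
orientation: [[0.999, 0.032, 0.001], [0.032, -0.999, -0.0], [0.001, 0.0, -1.0]]
wrist_force: [-0.3, 0.3, -0.3]
finger_gap: 0.999
finger_force: 0.0
```

Run:
```python
from h import *
cv2.imwrite("pics/wrist2.png",arm.read_camera("wrist")[...,::-1])
```

```text
(no output)
```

View pics/wrist2.png

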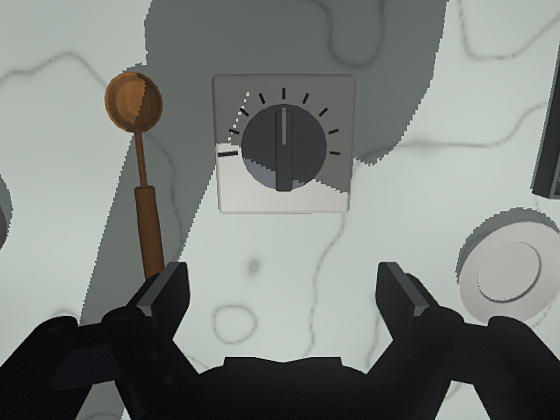

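The long off mark is at (228, 154), and the white line at (284, 110) points at the fourth short mark at (284, 93). The gripper is clear of everything, so I'll hand the job in.

```bash
python3 -c "
from rig import arm
print(arm.close_job())"
```

```text
the job is handed in; nothing more can be done
None
```

The drying timer was turned two clicks clockwise and released. Its pointer rests on the fourth short mark (confirmed by wrist camera), the vent dial was not touched, and the job was handed in at about 7 s.

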